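# Rock a jammed bench pin out of its holder

### The arm

A 7-joint arm with a two-finger parallel gripper is mounted at the origin on the work surface. World frame = base frame: x ahead of the robot, y to its left, z up, the work surface at z = 0. Lengths are in m, angles in rad, forces in N, time in s.
With the tool pointing down it reaches from about 0.4 to 0.85 m from the base axis. Payload 10.4 kg.
Tool frame: the origin (TCP) lies at the very end of the fingers, on their centre line; the grasp point (between the pads) lies 19 mm behind it (manip.tcp_to_grasp is the z of the grasp point in the tool frame, in m); z points along the fingers, x is the direction in which the jaws open and shut, and the axes are right-handed (so a half turn about z gives the same grasp; the last joint's range is limited). The gripper opens to 85 mm and grips with 20 to 120 N. Pads are 22 mm wide; open, the fingers measure 114 mm over their backs; the gripper's body (76 mm by 85 mm) begins 54 mm behind the grasp point. The pads swing forward as they close: fully open they stand 13 mm farther back than shut.
Start: joints at [-1.266, 0.332, -0.065, 1.46, 0.022, 1.35, -0.088], TCP at [0.201, 0.592, 0.231] pointing down, gripper open.
Joint ranges: [-2.6, 2.6], [-0.5, 2.12], [-1.47, 1.34], [0.16, 2.42], [-1.27, 4.41], [0.06, 2.06], [-2.6, 2.6]. Speed limits (rad/s): [2.22, 2.22, 2.79, 2.79, 3.14, 3.14, 3.14].

### API

Orientations are given as a unit quaternion [x, y, z, w].
In Python, from workcell import manip gives the robot as it stands.
- The arm moves only by the tool servo_tool, never from a script. Its argument "moves" is a list of rows, each an object with "travel": the shift along the tool's x, y, z in mm, a list of three; "dr": the turn, a rotation vector about the tool's x, y, z in degrees, a list of three. A call has 1 to 12 rows; each row shifts and turns the commanded pose from where the row before left it, along the tool's axes as they then stand; what a row does not reach is not made up. A row lasts 1/8 s, in which the tool goes at most 62.5 mm and 10.7 degrees, less where a joint would pass 70% of its speed; a pose out of reach is approached as far as the arm can. A call is refused whole if a number of a shift passes 62.5 or a number of a turn 10.7, either way. A call with a gripper value outside its range is refused whole. "claw" is the closure, from 0 (fully open) to 1 (shut), set as the call begins (left out, the last holds). The fingers move at their own pace and stop on an object; "squeeze" is the grip in N (left out, the last holds). Time passes only in rows, so rows that do not move let the fingers close. It gives the time, the measured TCP pose, the force and the opening at its end, in the units of the state.
- manip.get_obs(): the state, without advancing time (a new reading comes with each control period).
- manip.camera(name): name is "scene" or "top" or "wrist"; returns the picture (384x512x3 uint8, blue, green, red); there is no depth.
- manip.calibration(name): a dict with "intrinsics" (3x3 intrinsics, pixels), "distortion" ([k1, k2, p1, p2, k3] as OpenCV has them; the pictures are not rectified), "view" (4x4, takes a point from world to camera coordinates). Camera axes: x right, y down, z forward; pixel columns grow to the right and rows downward; lengths in m; the calibration is good to about 2 mm. A picture is of the moment at which its call begins: read the wrist's pose just before it. calibration takes no time and is no camera call; for the wrist camera it gives the pose at the moment of the call.
- manip.hand_in(): hands the job in, once; it reports no verdict.
The state is a dict: "clock": time; "joint_pos": joint angles; "joint_velocities": joint speeds; "tau": joint torques, N m; "position": TCP position; "ee_rot": TCP orientation; "ft_force": force on the tool from outside, world axes, zero at the start; "torque": the same for the moment, N m; "grip_width": opening from 0.0 (shut) to 1.0 (fully open).
Only numpy, scipy, OpenCV 4.12 (cv2) and the standard library are available. Lean on these libraries where they do the work, as an engineer would, in place of code of your own. Each camera call takes 0.05 s, during which the arm holds its last target. There are 200 camera calls.

### The job

The notched wooden bench pin is jammed in its spring-jawed steel holder. Grip its head and work it out by rocking it side to side along the holder's length, clearly leaning it over each way, while easing it up a little at each swing; a straight pull would only pick up the holder, which is not screwed down and must stay standing on the bench where it is. Finish still holding the pin in the gripper, upright and just clear of the jaws (about 20 mm above them, still over its holder), and leave the plain pin and everything else alone.

Things in the scene. Friction and masses are not known exactly. Their poses are not given: they have to be found in the camera images.
- notched_pin_grip (a point): Notched wooden bench pin, about 90 g: head 44 mm along its y, 22 mm along x, 72 mm tall, with a slot 16 mm wide and 18 mm deep open at the top; tongue below 26 mm (y) by 14 mm (x), 28 mm long. The point is the place to grip, in mid head, 72 mm above the foot, 28 mm below the top, 105 mm above the bench at the start. Grip from above across the 44 mm, fingers closing along y. z up.
- notched_pin_foot (a point): Centre of the underside of the notched pin's tongue, 72 mm below the grip point. At the start it rests on a rib 33 mm above the bench, with the tongue's lowest 20 mm between the jaws: the pin is free once it has risen 20 mm.
- holder_a: Holder of the notched pin, 1.85 kg: loose dark steel base plate 90 mm (x) by 170 mm (y, its length) by 15 mm on the bench, two blue cheeks at its middle, tops 55 mm above the bench, 44 mm apart inside. Origin: centre of the underside, z up. The pin stands upright at its centre, its axes along the holder's.
- jaws_a (a point): Centre between the two spring jaw pads inside the cheeks, on the holder's axis, 44 mm above the bench. Pads: 26 mm along y, from 35 to 53 mm high; they press on the tongue's broad sides along the holder's x with 19 N each; a straight pull needs more than the holder's weight. The pin can lean 0.17 rad each way about x through this point, and can rise 1 to 1.5 mm during each swing of 0.3 rad.
- plain_pin_grip (a point): The other bench pin, same size and wood but with a plain flat top without slot: leave it jammed in its holder. Same point as on the notched pin.
- holder_b: The plain pin's holder, identical to the other. Leave alone.
- ring_clamp_mid (a point): Bystander: dark wooden ring clamp lying on the bench between the holders, 105 mm along its x, 30 mm wide, 27 mm tall. Centre.
- bowl: Bystander: small copper bowl behind, 90 mm across, 35 mm tall. Origin: underside.
- oil_jar: Bystander: amber glass jar behind, 56 mm across, 75 mm tall. Origin: underside.
- tin: Bystander: shallow open steel tin behind, 85 x 130 x 22 mm. Origin: underside.
- doming_block: Bystander: steel cube with round hollows, 60 mm wide, 50 mm tall. Origin: underside.
Not all that is in view belongs to the job. What is shaped like the part that bears notched_pin_grip but pink or yellow is not meant. Leave any red look-alike of the part that bears plain_pin_grip alone.

How it is judged:
By the outcome, as a careful person would: the job done as asked, in the order asked, and still so for the second after the job is handed in, while the arm keeps its last pose, push and grip.
It also fails if it takes over 58 s, if anything falls off the work surface, if the arm or the gripper's body presses on something with over 40 N, if the wrist force passes 120 N, or if a joint passes its speed limit or range.

## Working session

There is one attempt and no reset: what is moved stays moved. The work goes in short steps, Python scripts to look and compute and a tool call to move; the robot and the scene stay as the last step left them, time stands still between calls to the robot, and variables do not carry over. Pictures are saved under pics/ and viewed, on a budget of 10 in all, crops included, one or two more only if the job needs it, and the job is handed in when it is done.

Besides the shell and the picture viewer there is one more tool, called after "Call:" as name([rows], argument=value, ...), one row to a line, values as JSON. servo_tool: Moves the arm, as the interface text tells. Its arguments: {"type":"object","properties":{"moves":{"type":"array","items":{"type":"object","properties":{"travel":{"type":"array","items":{"type":"number"}},"dr":{"type":"array","items":{"type":"number"}}}}},"claw":{"type":"number"},"squeeze":{"type":"number"}},"required":["moves"]}

```bash
mkdir -p pics; ls; python3 - <<'E'
from workcell import manip
import cv2
o=manip.get_obs();print({k:o[k] for k in('clock','position','ee_rot','ft_force','grip_width')},manip.tcp_to_grasp)
for n in('scene','top'):cv2.imwrite(f'pics/{n}1.png',manip.camera(n)); print(manip.calibration(n))
E
```

```text
pics
{'clock': 0.0, 'position': array([0.20111436, 0.59135033, 0.23050307]), 'ee_rot': array([ 8.13001672e-01,  5.82260907e-01, -5.64288422e-04,  4.46651254e-04]), 'ft_force': array([ 0.23415198, -0.23142585, -0.15945912]), 'grip_width': 1.0004757731058291} -0.0187
{'intrinsics': array([[469.61546803,   0.        , 257.68262864],
       [  0.        , 469.61546803, 196.95829167],
       [  0.        ,   0.        ,   1.        ]]), 'distortion': array([-0.10335613,  0.        ,  0.        ,  0.        ,  0.        ]), 'view': array([[-0.38867087,  0.9211919 ,  0.01845117,  0.25697324],
       [ 0.7401412 ,  0.3240832 , -0.58920377, -0.35266103],
       [-0.54874945, -0.21534987, -0.80777377,  1.62278373],
       [ 0.        ,  0.        ,  0.        ,  1.        ]])}
{'intrinsics': array([[358.36488092,   0.        , 254.9190275 ],
       [  0.        , 358.36488092, 191.53948328],
       [  0.        ,   0.        ,   1.        ]]), 'distortion': array([-0.04265552,  0.        ,  0.        ,  0.        ,  0.        ]), 'view': array([[ 0.00267225, -0.99940463,  0.03439826, -0.07024265],
       [-0.99704462, -0.00530384, -0.07664136,  0.55464685],
       [ 0.07677817, -0.0340918 , -0.99646518,  0.83679147],
       [ 0.        ,  0.        ,  0.        ,  1.        ]])}
```

View pics/scene1.png

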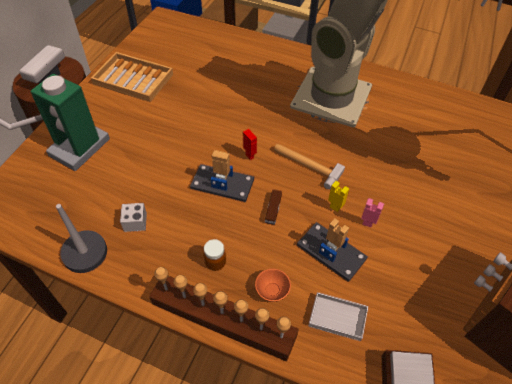

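View pics/top1.png

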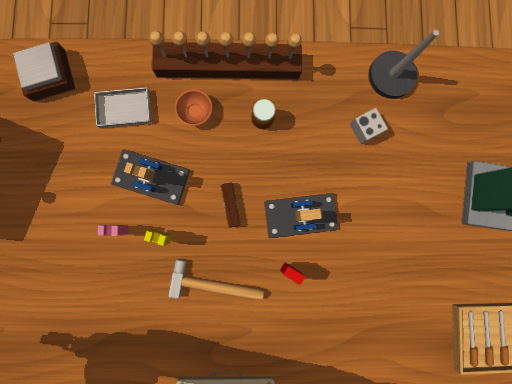

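The scene view shows two wooden pins in holders: one at scene (338,236) / top (138,174), which looks notched, and one at scene (221,164) / top (310,215), which looks flat-topped. The pink (372,212), yellow (338,195) and red (250,144) lookalikes stand on the bench and aren't meant. I'll confirm the notched one in an enlarged crop.

```bash
python3 - <<'E'
import cv2,numpy as np
s=cv2.imread('pics/scene1.png')[215:285,290:375];t=cv2.imread('pics/top1.png')[140:210,105:195]
f=lambda i:cv2.resize(i,(0,0),fx=8 if 0 else 4.5,fy=4.5,interpolation=cv2.INTER_CUBIC)
a=f(s);b=f(t)
def tick(im,x0,y0):
    for x in range(0,90,10):
        cv2.putText(im,str(x0+x),(int(x*4.5),10),0,.35,(255,255,255),1);cv2.line(im,(int(x*4.5),12),(int(x*4.5),18),(255,255,255),1)
    for y in range(10,70,10):
        cv2.putText(im,str(y0+y),(0,int(y*4.5)+4),0,.35,(255,255,255),1)
tick(a,290,215);tick(b,105,140)
cv2.imwrite('pics/crop1.png',np.hstack([a,b]))
E
```

```text
(no output)
```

View pics/crop1.png

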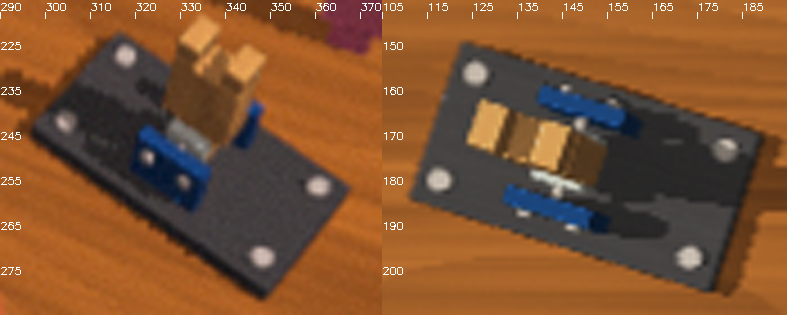

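Confirmed: the pin at top (136,170) / scene (339,225) is the notched one, with its slot visible in both views. Now I'll locate it.

```bash
cat > h.py <<'E'
from workcell import manip
import numpy as np,cv2
def ray(n,p):
    c=manip.calibration(n);u=cv2.undistortPoints(np.array(p,float).reshape(-1,1,2),c['intrinsics'],c['distortion']).reshape(-1,2)
    R,t=c['view'][:3,:3],c['view'][:3,3]
    return -R.T@t,np.c_[u,np.ones(len(u))]@R
def onz(n,p,z):
    o,d=ray(n,p);return o+d*((z-o[2])/d[:,2])[:,None]
def proj(n,P):
    c=manip.calibration(n);V=c['view'];return cv2.projectPoints(np.atleast_2d(P).astype(float),cv2.Rodrigues(V[:3,:3])[0],V[:3,3],c['intrinsics'],c['distortion'])[0].reshape(-1,2)
E
python3 - <<'E'
from h import *
np.set_printoptions(precision=4,suppress=True)
T=[(125.7,156.2),(181.2,173.3),(173,197.3),(117.4,180)]
S=[(304.4,241.9),(317.8,227.2),(360.7,256.3),(348.2,272.1)]
for n,p in(('top',T),('scene',S)):
    P=onz(n,p,.016);print(n,P[:,:2],P.mean(0)[:2]); 
    for i in range(4):
        d=P[(i+1)%4]-P[i];print(np.linalg.norm(d),np.degrees(np.arctan2(d[1],d[0])))
print(onz('top',[(122.8,149.3),(189.9,169.6),(178.3,204.7),(111.7,183.8)],.015).mean(0))
print(onz('top',[(136,170)],.133),onz('scene',[(339.3,225.4)],.133))
from scipy.spatial.transform import Rotation as R
o=manip.get_obs();print(R.from_quat(o['ee_rot']).as_matrix(),manip.calibration('wrist')['view'])
E
```

```text
top [[0.6395 0.2447]
 [0.5986 0.1099]
 [0.5405 0.1284]
 [0.5815 0.2628]] [0.59   0.1864]
0.14092772463417594 -106.860582179626
0.060990273008390154 162.30290202745218
0.14053948534042301 73.04284932439457
0.060748976365342454 -17.334037586202705
scene [[0.6032 0.111 ]
 [0.5445 0.1292]
 [0.5857 0.2632]
 [0.6436 0.2458]] [0.5942 0.1873]
0.06140149749464325 162.790231078857
0.14015800925507022 72.9178875836433
0.06039172971408087 -16.708168653704323
0.1406925919340776 -106.67042838683457
[0.5899 0.1835 0.015 ]
[[0.5901 0.1839 0.133 ]] [[0.5949 0.1868 0.133 ]]
[[ 0.3219  0.9468 -0.0003]
 [ 0.9468 -0.3219 -0.0012]
 [-0.0012  0.0001 -1.    ]] [[ 0.3218  0.9468 -0.0008 -0.6261]
 [ 0.8939 -0.3035  0.33   -0.0439]
 [ 0.3122 -0.1068 -0.944   0.3818]
 [ 0.      0.      0.      1.    ]]
```

Call:
servo_tool([
  {"travel": [-21.5,41.7,0]},
  {"travel": [-21.5,41.7,0]},
  {"travel": [-21.5,41.7,0]},
  {"travel": [-21.5,41.7,0]},
  {"travel": [-21.5,41.7,0]},
  {"travel": [-21.5,41.7,0]},
  {"travel": [-21.5,41.7,0]},
  {"travel": [-21.5,41.7,0]},
  {"travel": [-21.5,41.7,0]},
  {"travel": [-21.5,41.7,0]},
  {"travel": [-21.5,41.7,0]},
  {"travel": [-21.5,41.7,0],"dr": [0,0,-1.7]},
], claw=0)

```text
$.moves[0]: bad value
```

Call:
servo_tool([
  {"travel": [0,0,0]},
  {"travel": [0,0,0]},
])

```text
$.moves[0]: bad value
```

```bash
cat > look.py <<'E'
from h import *
import sys
from scipy.spatial.transform import Rotation as R
np.set_printoptions(precision=4,suppress=True)
def st():
    o=manip.get_obs();M=R.from_quat(o['ee_rot']).as_matrix()
    print(o['clock'],o['position'],'F',o['ft_force'],'T',o['torque'],'w',o['grip_width']);print(M,np.degrees(np.arctan2(M[1,0],M[0,0])))
    return o,M
if __name__=='__main__':
    st();n=sys.argv[1];im=manip.camera(n)
    cv2.imwrite(f'pics/{sys.argv[2]}.png',cv2.resize(im,(768,576),interpolation=cv2.INTER_CUBIC))
    print(manip.calibration(n)['view'])
E
python3 look.py wrist w1
```

```text
0.1 [0.2011 0.5914 0.2306] F [-0.1225  0.4606  0.2396] T [-0.0545  0.0428  0.0388] w 0.9989707229939475
[[ 0.3219  0.9468 -0.0003]
 [ 0.9468 -0.3219 -0.0012]
 [-0.0012  0.0001 -1.    ]] 71.22071723707381
[[ 0.3218  0.9468 -0.0005 -0.6262]
 [ 0.8939 -0.3036  0.3299 -0.0438]
 [ 0.3122 -0.1066 -0.944   0.3817]
 [ 0.      0.      0.      1.    ]]
```

View pics/w1.png

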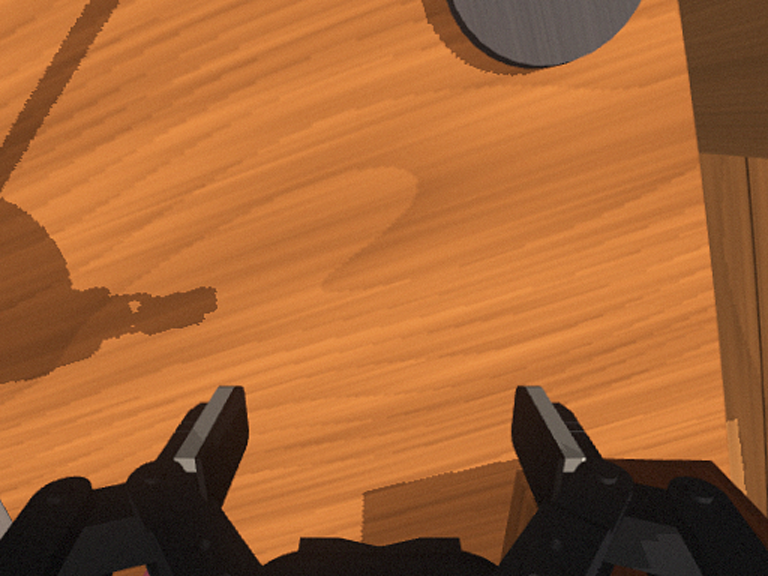

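The move rows need both keys. The wrist view shows a dark brown box at (620,500), near the start of my path, so I'll check its position before moving.

```bash
python3 - <<'E'
from h import *
np.set_printoptions(precision=3,suppress=True)
# box top-edge corner as seen by wrist and scene
w=[(523/1.5,460/1.5),(712/1.5,460/1.5)]
for z in(0,.1,.15,.2):
    print(z,onz('wrist',w,z)[:,:2].ravel(), onz('scene',[(468,312),(511,240),(495,270),(490,383)],z)[:,:2].ravel())
s=cv2.imread('pics/scene1.png')[200:384,380:512]
cv2.imwrite('pics/box.png',cv2.resize(s,(0,0),fx=3,fy=3))
E
```

```text
0 [0.454 0.655 0.519 0.834] [0.624 0.564 0.356 0.651 0.473 0.617 0.785 0.645]
0.1 [0.365 0.646 0.413 0.777] [0.681 0.534 0.438 0.612 0.544 0.581 0.827 0.607]
0.15 [0.321 0.641 0.36  0.749] [0.71  0.518 0.479 0.593 0.579 0.564 0.849 0.588]
0.2 [0.276 0.636 0.307 0.72 ] [0.738 0.503 0.519 0.574 0.615 0.546 0.87  0.569]
```

View pics/box.png

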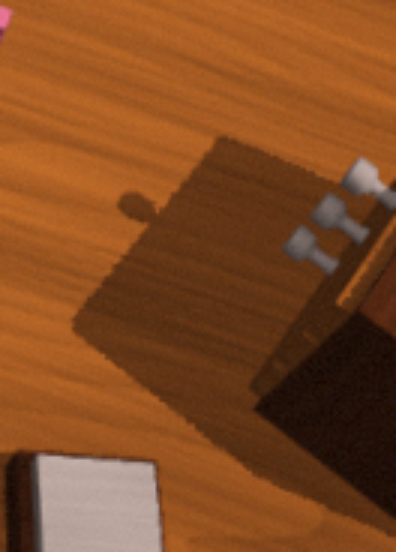

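Call:
servo_tool([
  {"travel": [-43,0,0],"dr": [0,0,0]},
  {"travel": [-43,0,0],"dr": [0,0,0]},
  {"travel": [-43,0,0],"dr": [0,0,0]},
  {"travel": [-14,55,0],"dr": [0,0,0]},
  {"travel": [-14,55,0],"dr": [0,0,0]},
  {"travel": [-14,55,0],"dr": [0,0,0]},
  {"travel": [-14,55,0],"dr": [0,0,0]},
  {"travel": [-14,55,0],"dr": [0,0,0]},
  {"travel": [-14,55,0],"dr": [0,0,0]},
  {"travel": [-14,55,0],"dr": [0,0,0]},
  {"travel": [-14,55,0],"dr": [0,0,0]},
  {"travel": [-14,55,0],"dr": [0,0,-1.7]},
], claw=0)

```text
clock: 1.65
position: [0.589, 0.19, 0.2312]
ee_rot: [0.804, 0.595, 0.0, -0.0]
ft_force: [-0.5, 1.3, 0.5]
grip_width: 0.999
```

Call:
servo_tool([
  {"travel": [0,0,0],"dr": [0,0,0]},
  {"travel": [0,0,0],"dr": [0,0,0]},
])

```text
clock: 1.9
position: [0.5874, 0.1913, 0.2308]
ee_rot: [0.804, 0.594, -0.0, -0.0]
ft_force: [-0.2, 0.9, -0.6]
grip_width: 0.997
```

```bash
python3 look.py wrist w2
```

```text
1.9 [0.5874 0.1913 0.2308] F [-0.2086  0.889  -0.6391] T [ 0.0332 -0.0169 -0.0075] w 0.9971499709006358
[[ 0.2938  0.9559 -0.001 ]
 [ 0.9559 -0.2938  0.    ]
 [-0.0003 -0.001  -1.    ]] 72.91210840279525
[[ 0.2924  0.9563  0.0007 -0.357 ]
 [ 0.903  -0.2763  0.329  -0.5206]
 [ 0.3148 -0.0956 -0.9443  0.2154]
 [ 0.      0.      0.      1.    ]]
```

View pics/w2.png

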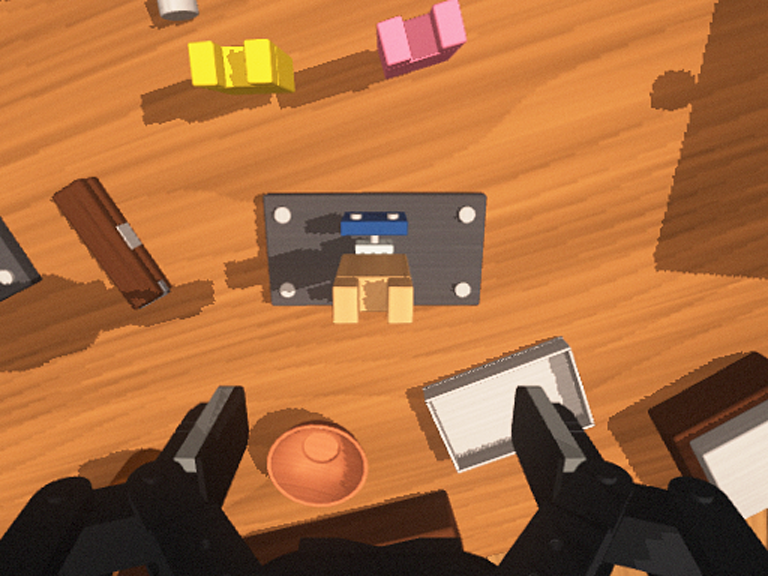

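```bash
python3 - <<'E'
from look import *
o,M=st()
P=onz('wrist',np.array([(282,215),(467,215),(462,290),(287,290)])/1.5,.016)
print(P,P.mean(0))
for i in range(4): d=P[(i+1)%4]-P[i];print(np.linalg.norm(d),np.degrees(np.arctan2(d[1],d[0])))
h=onz('wrist',np.array([(372.7,304.5),(333,305),(412,305)])/1.5,.133);print(h)
for q in(P.mean(0),h[0]): print('tool offset mm',(M.T@(q-o['position']))[:2]*1e3)
E
```

```text
1.95 [0.587  0.192  0.2311] F [-0.5748  0.3603  0.296 ] T [ 0.0114  0.023  -0.0339] w 1.0008953426855052
[[ 0.2926  0.9562 -0.0008]
 [ 0.9562 -0.2926  0.0005]
 [ 0.0002 -0.0009 -1.    ]] 72.98842716487103
[[0.545  0.129  0.016 ]
 [0.5863 0.2642 0.016 ]
 [0.6442 0.2461 0.016 ]
 [0.6029 0.1113 0.016 ]] [0.5946 0.1876 0.016 ]
0.14143518636519645 72.9818633665886
0.06063151015107489 -17.384683030529757
0.1410150614392531 -107.01639422486056
0.06063456636238985 163.0123291397777
[[0.5932 0.1881 0.133 ]
 [0.5871 0.1672 0.133 ]
 [0.5998 0.2086 0.133 ]]
tool offset mm [-1.9625  8.6942]
tool offset mm [-1.8861  7.1022]
```

The wrist estimate agrees with the fixed cameras: centre about (0.593,0.188), yaw 73.0°, already aligned. Next I descend and grip.

Call:
servo_tool([
  {"travel": [-2,7,20],"dr": [0,0,0]},
  {"travel": [0,0,30],"dr": [0,0,0]},
  {"travel": [0,0,30],"dr": [0,0,0]},
  {"travel": [0,0,30],"dr": [0,0,0]},
  {"travel": [0,0,22],"dr": [0,0,0]},
  {"travel": [0,0,14],"dr": [0,0,0]},
  {"travel": [0,0,0],"dr": [0,0,0]},
  {"travel": [0,0,0],"dr": [0,0,0]},
], claw=0)

```text
clock: 2.95
position: [0.5943, 0.1872, 0.0861]
ee_rot: [0.804, 0.594, 0.001, 0.0]
ft_force: [0.3, -0.3, 0.3]
grip_width: 0.999
```

Call:
servo_tool([
  {"travel": [0,0,0],"dr": [0,0,0]},
  {"travel": [0,0,0],"dr": [0,0,0]},
  {"travel": [0,0,0],"dr": [0,0,0]},
  {"travel": [0,0,0],"dr": [0,0,0]},
  {"travel": [0,0,0],"dr": [0,0,0]},
  {"travel": [0,0,0],"dr": [0,0,0]},
], claw=1, squeeze=70)

```text
clock: 3.7
position: [0.5942, 0.1867, 0.086]
ee_rot: [0.804, 0.594, 0.0, 0.0]
ft_force: [-1.8, -2.4, 6.8]
grip_width: 0.507
```

```bash
python3 look.py wrist w3
```

```text
3.7 [0.5942 0.1867 0.086 ] F [-1.8008 -2.439   6.8244] T [-0.6038  0.3814  0.0314] w 0.5072725562555451
[[ 0.294   0.9558  0.0007]
 [ 0.9558 -0.294   0.    ]
 [ 0.0002  0.0007 -1.    ]] 72.90180465279239
[[ 0.2939  0.9558  0.0007 -0.3547]
 [ 0.902  -0.2776  0.3306 -0.4802]
 [ 0.3162 -0.0965 -0.9438  0.075 ]
 [ 0.      0.      0.      1.    ]]
```

View pics/w3.png

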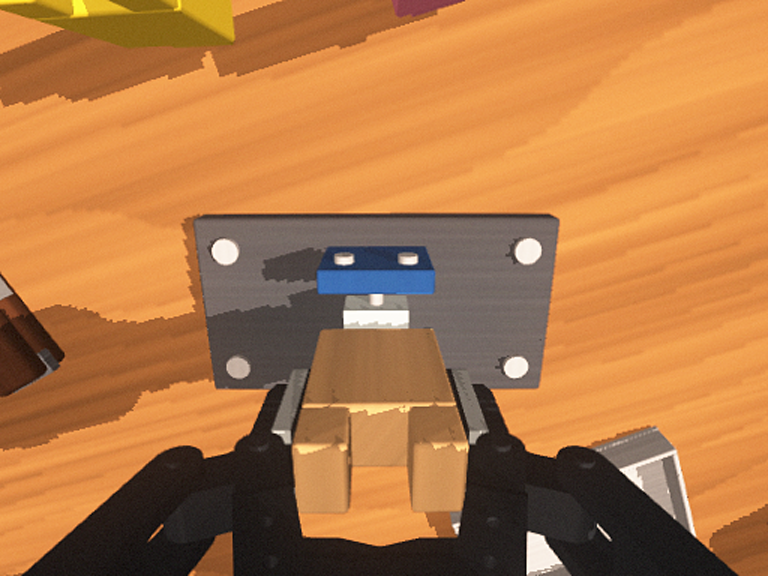

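Gripped at 43 mm (expected 44). I'll rock about the tool y axis, pivoting at the jaws 42 mm ahead of the TCP: first a half lean with no rise, then a full swing with 1.2 mm of rise.

Call:
servo_tool([
  {"travel": [-2.2,0,0.06],"dr": [0,3,0]},
  {"travel": [-2.2,0,0.06],"dr": [0,3,0]},
  {"travel": [-2.2,0,0.06],"dr": [0,3,0]},
  {"travel": [0,0,0],"dr": [0,0,0]},
], squeeze=85)

```text
clock: 4.25
position: [0.5925, 0.1796, 0.0861]
ee_rot: [0.802, 0.592, 0.064, -0.047]
ft_force: [-3.0, -4.6, 9.8]
grip_width: 0.5
```

```bash
cat > chk.py <<'E'
from look import *
o,M=st()
# pin axis dir = -tool z; lean about holder x, pivot check
z=M[:,2];p=o['position'];J=np.array([.5942,.1867,.044])
v=J-p; d=v@z; print('lean deg about tool y',np.degrees(np.arcsin((z@[.2924,.9563,0]))),'about x',np.degrees(np.arcsin(z@[.9563,-.2924,0])),'d mm',d*1e3,'rise',d*1e3-42,'perp tool mm',(M.T@v)[:2]*1e3)
E
python3 chk.py
```

```text
4.25 [0.5925 0.1796 0.0861] F [-3.0279 -4.5915  9.7557] T [-0.8728  0.8176  0.1384] w 0.49984764719136104
[[ 0.2917  0.9553  0.0477]
 [ 0.9433 -0.2956  0.151 ]
 [ 0.1584  0.001  -0.9874]] 72.81840690515037
lean deg about tool y 9.111683377507898 about x 0.08644784879687585 d mm 42.71933634055319 rise 0.7193363405531912 perp tool mm [ 0.523  -0.4896]
```

Call:
servo_tool([
  {"travel": [2.2,0,-0.16],"dr": [0,-3,0]},
  {"travel": [2.2,0,-0.16],"dr": [0,-3,0]},
  {"travel": [2.2,0,-0.16],"dr": [0,-3,0]},
  {"travel": [2.2,0,-0.16],"dr": [0,-3,0]},
  {"travel": [2.2,0,-0.16],"dr": [0,-3,0]},
  {"travel": [2.2,0,-0.16],"dr": [0,-3,0]},
  {"travel": [0,0,0],"dr": [0,0,0]},
])

```text
clock: 5.12
position: [0.5957, 0.1935, 0.086]
ee_rot: [0.801, 0.593, -0.064, 0.047]
ft_force: [-1.4, -0.7, 2.6]
grip_width: 0.508
```

```bash
python3 chk.py
```

```text
5.125 [0.5957 0.1935 0.086 ] F [-1.3886 -0.7082  2.6331] T [-0.1726  0.4607 -0.1008] w 0.5078948042772796
[[ 0.289   0.9562 -0.0464]
 [ 0.9442 -0.2927 -0.1509]
 [-0.1578 -0.0002 -0.9875]] 72.98095939391285
lean deg about tool y -9.08182632368534 about x -0.01245239473370486 d mm 42.59797538902434 rise 0.5979753890243416 perp tool mm [-0.2664  0.5384]
```

Call:
servo_tool([
  {"travel": [-2.27,0,-0.15],"dr": [0,3,0]},
  {"travel": [-2.27,0,-0.15],"dr": [0,3,0]},
  {"travel": [-2.27,0,-0.15],"dr": [0,3,0]},
  {"travel": [-2.27,0,-0.15],"dr": [0,3,0]},
  {"travel": [-2.27,0,-0.15],"dr": [0,3,0]},
  {"travel": [-2.27,0,-0.15],"dr": [0,3,0]},
  {"travel": [0,0,0],"dr": [0,0,0]},
])

```text
clock: 6.0
position: [0.5916, 0.1796, 0.0872]
ee_rot: [0.802, 0.592, 0.063, -0.047]
ft_force: [1.0, -0.2, -2.0]
grip_width: 0.505
```

```bash
python3 chk.py
```

```text
6.0 [0.5916 0.1796 0.0872] F [ 1.0405 -0.2072 -2.0028] T [-0.3867 -0.1296 -0.0446] w 0.5046005937893365
[[ 0.2917  0.9554  0.0462]
 [ 0.9435 -0.2954  0.1503]
 [ 0.1573 -0.0003 -0.9876]] 72.81754214814711
lean deg about tool y 9.048725783690239 about x 0.01083882669116482 d mm 43.865792073628015 rise 1.8657920736280147 perp tool mm [0.6211 0.4299]
```

Call:
servo_tool([
  {"travel": [2.32,0,-0.14],"dr": [0,-3,0]},
  {"travel": [2.32,0,-0.14],"dr": [0,-3,0]},
  {"travel": [2.32,0,-0.14],"dr": [0,-3,0]},
  {"travel": [2.32,0,-0.14],"dr": [0,-3,0]},
  {"travel": [2.32,0,-0.14],"dr": [0,-3,0]},
  {"travel": [2.32,0,-0.14],"dr": [0,-3,0]},
  {"travel": [-2.38,0,-0.14],"dr": [0,3,0]},
  {"travel": [-2.38,0,-0.14],"dr": [0,3,0]},
  {"travel": [-2.38,0,-0.14],"dr": [0,3,0]},
  {"travel": [-2.38,0,-0.14],"dr": [0,3,0]},
  {"travel": [-2.38,0,-0.14],"dr": [0,3,0]},
  {"travel": [-2.38,0,-0.14],"dr": [0,3,0]},
])

```text
clock: 7.5
position: [0.5917, 0.1805, 0.0896]
ee_rot: [0.802, 0.593, 0.064, -0.047]
ft_force: [1.7, 1.1, -4.1]
grip_width: 0.508
```

Call:
servo_tool([
  {"travel": [2.44,0,-0.14],"dr": [0,-3,0]},
  {"travel": [2.44,0,-0.14],"dr": [0,-3,0]},
  {"travel": [2.44,0,-0.14],"dr": [0,-3,0]},
  {"travel": [2.44,0,-0.14],"dr": [0,-3,0]},
  {"travel": [2.44,0,-0.14],"dr": [0,-3,0]},
  {"travel": [2.44,0,-0.14],"dr": [0,-3,0]},
  {"travel": [0,0,0],"dr": [0,0,0]},
])

```text
clock: 8.38
position: [0.5957, 0.1933, 0.0901]
ee_rot: [0.801, 0.593, -0.065, 0.048]
ft_force: [-0.0, -3.0, -4.7]
grip_width: 0.505
```

```bash
python3 chk.py; python3 look.py wrist w4 >/dev/null; python3 look.py scene s4 >/dev/null; python3 -c "
import cv2,numpy as np
a=cv2.imread('pics/w4.png')[150:576,150:600];b=cv2.imread('pics/s4.png')[290:450,425:575]
cv2.imwrite('pics/m4.png',np.hstack([cv2.resize(a,(400,379)),cv2.resize(b,(400,379))]))"
```

```text
8.375 [0.5957 0.1933 0.0901] F [-0.0008 -2.9724 -4.7289] T [-0.5446 -0.0712 -0.0211] w 0.5052793691942778
[[ 0.2892  0.9561 -0.0472]
 [ 0.9436 -0.293  -0.1539]
 [-0.161  -0.0001 -0.987 ]] 72.9610406825108
lean deg about tool y -9.263585943509007 about x -0.009254504173094293 d mm 46.61788666035739 rise 4.617886660357392 perp tool mm [0.7548 0.5292]
```

View pics/m4.png

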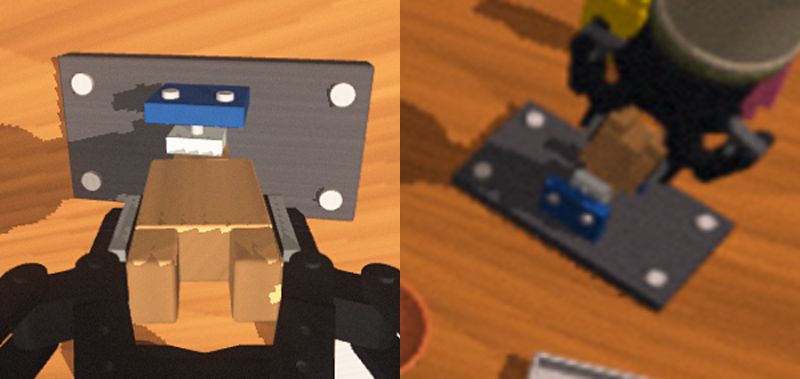

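The pin leans with the gripper, its position in the fingers hasn't changed, and the holder is flat where it was. I'll keep rocking.

Call:
servo_tool([
  {"travel": [-2.46,0,-0.14],"dr": [0,3,0]},
  {"travel": [-2.46,0,-0.14],"dr": [0,3,0]},
  {"travel": [-2.46,0,-0.14],"dr": [0,3,0]},
  {"travel": [-2.46,0,-0.14],"dr": [0,3,0]},
  {"travel": [-2.46,0,-0.14],"dr": [0,3,0]},
  {"travel": [-2.46,0,-0.14],"dr": [0,3,0]},
  {"travel": [2.54,0,-0.14],"dr": [0,-3,0]},
  {"travel": [2.54,0,-0.14],"dr": [0,-3,0]},
  {"travel": [2.54,0,-0.14],"dr": [0,-3,0]},
  {"travel": [2.54,0,-0.14],"dr": [0,-3,0]},
  {"travel": [2.54,0,-0.14],"dr": [0,-3,0]},
  {"travel": [2.54,0,-0.14],"dr": [0,-3,0]},
])

```text
clock: 9.98
position: [0.5958, 0.1935, 0.093]
ee_rot: [0.802, 0.592, -0.064, 0.047]
ft_force: [0.5, -3.5, -8.0]
grip_width: 0.508
```

Call:
servo_tool([
  {"travel": [-2.6,0,-0.13],"dr": [0,3,0]},
  {"travel": [-2.6,0,-0.13],"dr": [0,3,0]},
  {"travel": [-2.6,0,-0.13],"dr": [0,3,0]},
  {"travel": [-2.6,0,-0.13],"dr": [0,3,0]},
  {"travel": [-2.6,0,-0.13],"dr": [0,3,0]},
  {"travel": [-2.6,0,-0.13],"dr": [0,3,0]},
  {"travel": [2.66,0,-0.13],"dr": [0,-3,0]},
  {"travel": [2.66,0,-0.13],"dr": [0,-3,0]},
  {"travel": [2.66,0,-0.13],"dr": [0,-3,0]},
  {"travel": [2.66,0,-0.13],"dr": [0,-3,0]},
  {"travel": [2.66,0,-0.13],"dr": [0,-3,0]},
  {"travel": [2.66,0,-0.13],"dr": [0,-3,0]},
])

```text
clock: 11.48
position: [0.596, 0.194, 0.0954]
ee_rot: [0.802, 0.592, -0.064, 0.047]
ft_force: [0.6, -3.3, -7.8]
grip_width: 0.509
```

```bash
python3 chk.py
```

```text
11.475 [0.596  0.194  0.0954] F [ 0.6305 -3.3052 -7.7657] T [-0.1964 -0.3336  0.0423] w 0.5090434609219976
[[ 0.2908  0.9556 -0.047 ]
 [ 0.9435 -0.2946 -0.1518]
 [-0.1589 -0.0002 -0.9873]] 72.86883132508076
lean deg about tool y -9.144133955370469 about x -0.03073921840068435 d mm 51.89825224031909 rise 9.898252240319088 perp tool mm [0.7811 0.4737]
```

Call:
servo_tool([
  {"travel": [-2.74,0,-0.11],"dr": [0,3,0]},
  {"travel": [-2.74,0,-0.11],"dr": [0,3,0]},
  {"travel": [-2.74,0,-0.11],"dr": [0,3,0]},
  {"travel": [-2.74,0,-0.11],"dr": [0,3,0]},
  {"travel": [-2.74,0,-0.11],"dr": [0,3,0]},
  {"travel": [-2.74,0,-0.11],"dr": [0,3,0]},
  {"travel": [2.8,0,-0.11],"dr": [0,-3,0]},
  {"travel": [2.8,0,-0.11],"dr": [0,-3,0]},
  {"travel": [2.8,0,-0.11],"dr": [0,-3,0]},
  {"travel": [2.8,0,-0.11],"dr": [0,-3,0]},
  {"travel": [2.8,0,-0.11],"dr": [0,-3,0]},
  {"travel": [2.8,0,-0.11],"dr": [0,-3,0]},
])

```text
clock: 12.98
position: [0.5961, 0.1943, 0.0975]
ee_rot: [0.802, 0.592, -0.064, 0.047]
ft_force: [0.6, -3.0, -9.1]
grip_width: 0.509
```

Call:
servo_tool([
  {"travel": [-2.86,0,-0.11],"dr": [0,3,0]},
  {"travel": [-2.86,0,-0.11],"dr": [0,3,0]},
  {"travel": [-2.86,0,-0.11],"dr": [0,3,0]},
  {"travel": [-2.86,0,-0.11],"dr": [0,3,0]},
  {"travel": [-2.86,0,-0.11],"dr": [0,3,0]},
  {"travel": [-2.86,0,-0.11],"dr": [0,3,0]},
  {"travel": [2.92,0,-0.11],"dr": [0,-3,0]},
  {"travel": [2.92,0,-0.11],"dr": [0,-3,0]},
  {"travel": [2.92,0,-0.11],"dr": [0,-3,0]},
  {"travel": [2.92,0,-0.11],"dr": [0,-3,0]},
  {"travel": [2.92,0,-0.11],"dr": [0,-3,0]},
  {"travel": [2.92,0,-0.11],"dr": [0,-3,0]},
])

```text
clock: 14.48
position: [0.5962, 0.1945, 0.0997]
ee_rot: [0.802, 0.592, -0.064, 0.047]
ft_force: [0.5, -3.5, -8.0]
grip_width: 0.507
```

```bash
python3 chk.py
```

```text
14.475 [0.5962 0.1945 0.0997] F [ 0.451  -3.5111 -8.0054] T [-0.3086 -0.3254  0.0167] w 0.5068350305308185
[[ 0.2909  0.9556 -0.0471]
 [ 0.9434 -0.2947 -0.152 ]
 [-0.1591 -0.0002 -0.9873]] 72.86472742025676
lean deg about tool y -9.157304438051446 about x -0.031412959918544446 d mm 56.31440263377518 rise 14.314402633775181 perp tool mm [0.9165 0.4527]
```

Call:
servo_tool([
  {"travel": [-2.98,0,-0.11],"dr": [0,3,0]},
  {"travel": [-2.98,0,-0.11],"dr": [0,3,0]},
  {"travel": [-2.98,0,-0.11],"dr": [0,3,0]},
  {"travel": [-2.98,0,-0.11],"dr": [0,3,0]},
  {"travel": [-2.98,0,-0.11],"dr": [0,3,0]},
  {"travel": [-2.98,0,-0.11],"dr": [0,3,0]},
  {"travel": [3.03,0,-0.11],"dr": [0,-3,0]},
  {"travel": [3.03,0,-0.11],"dr": [0,-3,0]},
  {"travel": [3.03,0,-0.11],"dr": [0,-3,0]},
  {"travel": [3.03,0,-0.11],"dr": [0,-3,0]},
  {"travel": [3.03,0,-0.11],"dr": [0,-3,0]},
  {"travel": [3.03,0,-0.11],"dr": [0,-3,0]},
])

```text
clock: 15.98
position: [0.5962, 0.1947, 0.102]
ee_rot: [0.802, 0.592, -0.064, 0.047]
ft_force: [-0.3, -4.6, -8.4]
grip_width: 0.505
```

Call:
servo_tool([
  {"travel": [-3.09,0,-0.11],"dr": [0,3,0]},
  {"travel": [-3.09,0,-0.11],"dr": [0,3,0]},
  {"travel": [-3.09,0,-0.11],"dr": [0,3,0]},
  {"travel": [-3.09,0,-0.11],"dr": [0,3,0]},
  {"travel": [-3.09,0,-0.11],"dr": [0,3,0]},
  {"travel": [-3.09,0,-0.11],"dr": [0,3,0]},
  {"travel": [3.15,0,-0.11],"dr": [0,-3,0]},
  {"travel": [3.15,0,-0.11],"dr": [0,-3,0]},
  {"travel": [3.15,0,-0.11],"dr": [0,-3,0]},
  {"travel": [3.15,0,-0.11],"dr": [0,-3,0]},
  {"travel": [3.15,0,-0.11],"dr": [0,-3,0]},
  {"travel": [3.15,0,-0.11],"dr": [0,-3,0]},
])

```text
clock: 17.48
position: [0.5962, 0.1942, 0.1044]
ee_rot: [0.802, 0.592, -0.065, 0.048]
ft_force: [-1.0, -5.6, -5.6]
grip_width: 0.504
```

```bash
python3 chk.py
```

```text
17.475 [0.5962 0.1942 0.1044] F [-0.9609 -5.6436 -5.5712] T [-1.3061  0.1679  0.0672] w 0.5036783090885956
[[ 0.2914  0.9554 -0.0477]
 [ 0.943  -0.2952 -0.1533]
 [-0.1606 -0.0003 -0.987 ]] 72.83135435568953
lean deg about tool y -9.241761282717503 about x -0.046683764068705516 d mm 60.90881366925901 rise 18.90881366925901 perp tool mm [2.0558 0.3009]
```

Call:
servo_tool([
  {"travel": [-3.1,0,-0.11],"dr": [0,3,0]},
  {"travel": [-3.1,0,-0.11],"dr": [0,3,0]},
  {"travel": [-3.1,0,-0.11],"dr": [0,3,0]},
  {"travel": [-3.1,0,-0.11],"dr": [0,3,0]},
  {"travel": [-3.1,0,-0.11],"dr": [0,3,0]},
  {"travel": [-3.1,0,-0.11],"dr": [0,3,0]},
  {"travel": [3.28,0,-0.11],"dr": [0,-3,0]},
  {"travel": [3.28,0,-0.11],"dr": [0,-3,0]},
  {"travel": [3.28,0,-0.11],"dr": [0,-3,0]},
  {"travel": [3.28,0,-0.11],"dr": [0,-3,0]},
  {"travel": [3.28,0,-0.11],"dr": [0,-3,0]},
  {"travel": [3.28,0,-0.11],"dr": [0,-3,0]},
])

```text
clock: 18.98
position: [0.5972, 0.1979, 0.1078]
ee_rot: [0.802, 0.593, -0.063, 0.047]
ft_force: [0.0, -0.2, -0.8]
grip_width: 0.503
```

```bash
python3 chk.py
```

```text
18.975 [0.5972 0.1979 0.1078] F [ 0.0237 -0.1731 -0.777 ] T [ 0.176  -0.0606  0.0282] w 0.503298628793732
[[ 0.29    0.956  -0.045 ]
 [ 0.9442 -0.2935 -0.1496]
 [-0.1563  0.0009 -0.9877]] 72.92662992727196
lean deg about tool y -8.99014199870519 about x 0.040054378196302184 d mm 64.79893025238356 rise 22.798930252383556 perp tool mm [-1.4696  0.3375]
```

Call:
servo_tool([
  {"travel": [-3.3,0,-0.11],"dr": [0,3,0]},
  {"travel": [-3.3,0,-0.11],"dr": [0,3,0]},
  {"travel": [-3.3,0,-0.11],"dr": [0,3,0]},
  {"travel": [-3.3,0,-0.11],"dr": [0,3,0]},
  {"travel": [-3.3,0,-0.11],"dr": [0,3,0]},
  {"travel": [-3.3,0,-0.11],"dr": [0,3,0]},
  {"travel": [3.4,0,-0.11],"dr": [0,-3,0]},
  {"travel": [3.4,0,-0.11],"dr": [0,-3,0]},
  {"travel": [3.4,0,-0.11],"dr": [0,-3,0]},
  {"travel": [3.4,0,-0.11],"dr": [0,-3,0]},
  {"travel": [3.4,0,-0.11],"dr": [0,-3,0]},
  {"travel": [3.4,0,-0.11],"dr": [0,-3,0]},
])

```text
clock: 20.48
position: [0.5974, 0.1985, 0.1101]
ee_rot: [0.802, 0.592, -0.063, 0.047]
ft_force: [0.7, 0.4, -0.6]
grip_width: 0.505
```

```bash
python3 chk.py; python3 look.py wrist w5 >/dev/null; python3 look.py scene s5 >/dev/null; python3 -c "
import cv2,numpy as np
a=cv2.imread('pics/w5.png')[150:576,150:600];b=cv2.imread('pics/s5.png')[290:450,425:575]
cv2.imwrite('pics/m5.png',np.hstack([cv2.resize(a,(400,379)),cv2.resize(b,(400,379))]))"
```

```text
20.475 [0.5974 0.1985 0.1101] F [ 0.7276  0.367  -0.6447] T [ 0.2229 -0.0545  0.0057] w 0.5045546606530649
[[ 0.29    0.9559 -0.0451]
 [ 0.9442 -0.2935 -0.1496]
 [-0.1563  0.0008 -0.9877]] 72.92290273431526
lean deg about tool y -8.991486744036504 about x 0.03737235558214238 d mm 67.19013010955358 rise 25.19013010955358 perp tool mm [-1.692  0.355]
```

View pics/m5.png

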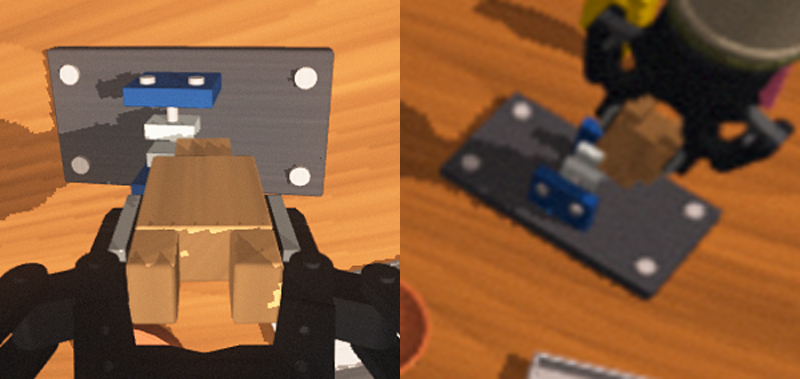

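The pin is free: the force is down to its own weight. But the holder seems to have shifted slightly, so I'll measure that.

```bash
python3 - <<'E'
from h import *
np.set_printoptions(precision=4,suppress=True)
f=cv2.resize
def e(n):return cv2.imread(f'pics/{n}.png')
# scene shift by template on lower-right part of plate (unobstructed), 768 scale
A=f(e('scene1'),(768,576),interpolation=cv2.INTER_CUBIC)
for n in('s4','s5'):
    B=e(n)
    for nm,(x,y) in {'screwR':(541,384),'screwB':(522,408),'screwL':(457,363)}.items():
        t=A[y-12:y+12,x-12:x+12];r=cv2.matchTemplate(B[y-40:y+40,x-40:x+40],t,cv2.TM_CCOEFF_NORMED)
        _,s,_,l=cv2.minMaxLoc(r);q=np.array([x+l[0]-28,y+l[1]-28])
        P=onz('scene',[np.array((x,y))/1.5,q/1.5],.016);print(n,nm,q-[x,y],round(s,3),(P[1]-P[0])[:2]*1e3)
E
```

```text
s4 screwR [-1 -1] 0.985 [-1.2457 -2.1928]
s4 screwB [-1 -1] 0.977 [-1.1693 -2.1569]
s4 screwL [-1 -1] 0.869 [-1.2432 -2.3425]
s5 screwR [-6 -6] 0.98 [ -7.5045 -13.2082]
s5 screwB [-5 -6] 0.975 [ -7.727  -11.3829]
s5 screwL [-5 -4] 0.797 [ -4.2719 -11.0449]
```

The holder slid about 13 mm along its own -y as the pin came free. I'll bring the pin upright and raise it, then measure exactly.

Call:
servo_tool([
  {"travel": [-2.8,0,-6],"dr": [0,3,0]},
  {"travel": [-2.8,0,-8],"dr": [0,3,0]},
  {"travel": [-2.8,0,-8],"dr": [0,3,0]},
  {"travel": [0,0,0],"dr": [0,0,0]},
  {"travel": [0,0,0],"dr": [0,0,0]},
])

```text
clock: 21.2
position: [0.5952, 0.1918, 0.1323]
ee_rot: [0.804, 0.594, 0.0, -0.0]
ft_force: [0.2, -0.3, -0.6]
grip_width: 0.509
```

```bash
python3 chk.py; python3 look.py wrist w6
```

```text
21.2 [0.5952 0.1918 0.1323] F [ 0.1611 -0.2889 -0.6468] T [0.0685 0.024  0.0127] w 0.5086245304683982
[[ 0.2938  0.9559 -0.    ]
 [ 0.9559 -0.2938  0.0005]
 [ 0.0004 -0.0001 -1.    ]] 72.91348672734296
lean deg about tool y 0.024560043364243528 about x -0.00819962705795394 d mm 88.27630982427308 rise 46.276309824273085 perp tool mm [-5.1912  0.5728]
21.2 [0.5952 0.1918 0.1323] F [ 0.1611 -0.2889 -0.6468] T [0.0685 0.024  0.0127] w 0.5086245304683982
[[ 0.2938  0.9559 -0.    ]
 [ 0.9559 -0.2938  0.0005]
 [ 0.0004 -0.0001 -1.    ]] 72.91348672734296
[[ 0.2929  0.9561  0.0004 -0.3597]
 [ 0.9027 -0.2767  0.3294 -0.495 ]
 [ 0.3151 -0.0961 -0.9442  0.1192]
 [ 0.      0.      0.      1.    ]]
```

View pics/w6.png

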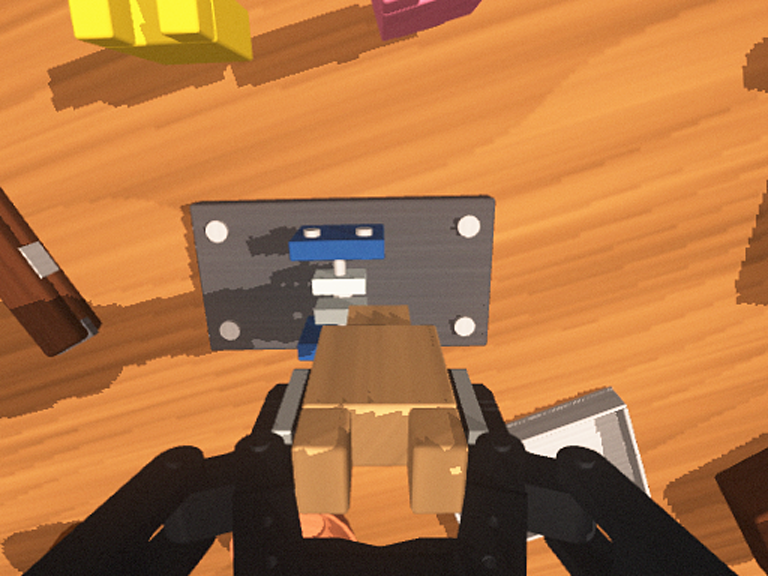

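```bash
python3 - <<'E'
from look import *
o,M=st()
P=onz('wrist',np.array([(217,231),(469,227),(464,326),(229,330)])/1.5,.016);c=P.mean(0)
for i in range(4): d=P[(i+1)%4]-P[i];print(np.linalg.norm(d),np.degrees(np.arctan2(d[1],d[0])))
print(c,'shift in tool mm',(M.T@(c-[.5946,.1876,.016]))*1e3,'rel tcp',(M.T@(c-o['position']))*1e3)
E
```

```text
21.25 [0.5951 0.1922 0.1319] F [ 0.1648 -0.1481  0.0947] T [ 0.0514  0.0441 -0.0197] w 0.5083013563034832
[[ 0.2932  0.9561 -0.0005]
 [ 0.9561 -0.2932  0.0001]
 [-0.     -0.0005 -1.    ]] 72.95158859630152
0.14115061265558854 73.8267441540796
0.05999146355525931 -16.33598704345359
0.14143054942283398 -105.95339081591924
0.06053560868218774 163.40150289300482
[0.5885 0.1748 0.016 ] shift in tool mm [-13.9891  -2.0561   0.0016] rel tcp [-18.4746  -1.1115 115.9363]
```

The holder moved -14 mm along its length and yawed about 0.8°. I'll push it back gently by its end face with the tongue of the held pin, at the plate's centreline and with the foot clear of the bench, then come back over it.

Call:
servo_tool([
  {"travel": [-31,0,0],"dr": [0,0,0]},
  {"travel": [-32,-0.5,0],"dr": [0,0,0]},
  {"travel": [-32,0,0],"dr": [0,0,0]},
  {"travel": [-32,0,0],"dr": [0,0,0]},
  {"travel": [0,0,15],"dr": [0,0,0]},
  {"travel": [0,0,20],"dr": [0,0,0]},
  {"travel": [0,0,20],"dr": [0,0,0]},
  {"travel": [0,0,13],"dr": [0,0,0]},
  {"travel": [0,0,5],"dr": [0,0,0]},
  {"travel": [0,0,0],"dr": [0,0,0]},
])

```text
clock: 22.5
position: [0.5576, 0.0707, 0.0591]
ee_rot: [0.804, 0.594, -0.0, -0.0]
ft_force: [-0.7, -0.2, 0.1]
grip_width: 0.507
```

```bash
python3 chk.py; python3 look.py wrist w7 >/dev/null
```

```text
22.5 [0.5576 0.0707 0.0591] F [-0.6531 -0.2087  0.0887] T [-0.0368 -0.0045 -0.0099] w 0.5070106707596442
[[ 0.2933  0.956  -0.0002]
 [ 0.956  -0.2933 -0.    ]
 [-0.0001 -0.0001 -1.    ]] 72.94169198317547
lean deg about tool y -0.0053561004553054825 about x -0.008167083570809681 d mm 15.064599351104924 rise -26.935400648895076 perp tool mm [121.5945   0.9601]
```

View pics/w7.png

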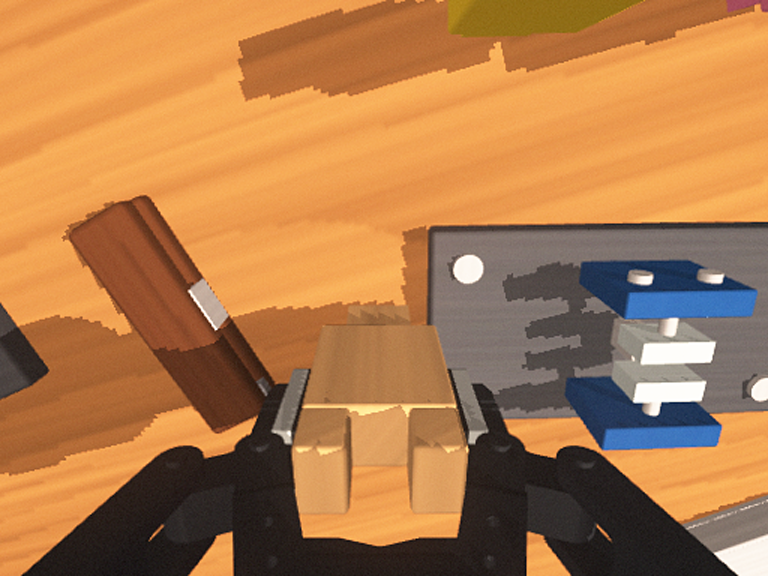

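Call:
servo_tool([
  {"travel": [3,0,0],"dr": [0,0,0]},
  {"travel": [3,0,0],"dr": [0,0,0]},
  {"travel": [1.5,0,0],"dr": [0,0,0]},
  {"travel": [1.5,0,0],"dr": [0,0,0]},
  {"travel": [1.5,0,0],"dr": [0,0,0]},
  {"travel": [1.5,0,0],"dr": [0,0,0]},
  {"travel": [1.5,0,0],"dr": [0,0,0]},
  {"travel": [1.5,0,0],"dr": [0,0,0]},
])

```text
clock: 23.55
position: [0.5611, 0.0808, 0.0589]
ee_rot: [0.805, 0.593, -0.002, 0.001]
ft_force: [-4.4, -12.0, 5.7]
grip_width: 0.503
```

Call:
servo_tool([
  {"travel": [1.5,0,0],"dr": [0,0,0]},
  {"travel": [1.5,0,0],"dr": [0,0,0]},
  {"travel": [1.5,0,0],"dr": [0,0,0]},
  {"travel": [1.5,0,0],"dr": [0,0,0]},
  {"travel": [1.5,0,0],"dr": [0,0,0]},
  {"travel": [0.5,0,0],"dr": [0,0,0]},
])

```text
clock: 24.3
position: [0.5636, 0.0885, 0.059]
ee_rot: [0.805, 0.593, -0.002, 0.001]
ft_force: [-5.1, -11.2, 4.1]
grip_width: 0.502
```

```bash
python3 chk.py
```

```text
24.3 [0.5636 0.0885 0.059 ] F [ -5.1284 -11.1966   4.075 ] T [-3.1927  1.1571  0.1076] w 0.5016030380195923
[[ 0.2962  0.9551 -0.0022]
 [ 0.9551 -0.2962 -0.0043]
 [-0.0047 -0.0008 -1.    ]] 72.77100738315144
lean deg about tool y -0.27013332228097164 about x -0.0494529884438474 d mm 14.470018726619019 rise -27.529981273380983 perp tool mm [102.8833   0.1799]
```

Call:
servo_tool([
  {"travel": [1.5,0,0],"dr": [0,0,0]},
  {"travel": [1.5,0,0],"dr": [0,0,0]},
  {"travel": [1,0,0],"dr": [0,0,0]},
  {"travel": [0,0,0],"dr": [0,0,0]},
])

```text
clock: 24.8
position: [0.5648, 0.0924, 0.0589]
ee_rot: [0.805, 0.593, -0.002, 0.001]
ft_force: [-2.5, -11.1, 6.0]
grip_width: 0.506
```

```bash
python3 chk.py; python3 look.py scene s8 >/dev/null; python3 - <<'E'
from h import *
A=cv2.resize(cv2.imread('pics/scene1.png'),(768,576),interpolation=cv2.INTER_CUBIC);B=cv2.imread('pics/s8.png')
for nm,(x,y) in {'screwR':(541,384),'screwB':(522,408),'screwL':(457,363)}.items():
    t=A[y-12:y+12,x-12:x+12];r=cv2.matchTemplate(B[y-40:y+40,x-40:x+40],t,cv2.TM_CCOEFF_NORMED)
    _,s,_,l=cv2.minMaxLoc(r);q=np.array([x+l[0]-28,y+l[1]-28])
    P=onz('scene',[np.array((x,y))/1.5,q/1.5],.016);print(nm,q-[x,y],round(s,3),(P[1]-P[0])[:2]*1e3)
E
```

```text
24.8 [0.5648 0.0924 0.0589] F [ -2.5477 -11.1175   5.9857] T [-2.9521  1.0911  0.0943] w 0.5060920740940527
[[ 0.2963  0.9551 -0.0021]
 [ 0.9551 -0.2963 -0.0042]
 [-0.0046 -0.0008 -1.    ]] 72.7663093759979
lean deg about tool y -0.2633730607823477 about x -0.045433304801885586 d mm 14.489939233498436 rise -27.510060766501564 perp tool mm [98.8512  0.1468]
screwR [ 0 -1] 0.988 [-1.94677303 -0.54827861]
screwB [ 1 -1] 0.981 [-2.53046343  1.04868704]
screwL [ 0 -1] 0.825 [-1.95501882 -0.69567024]
```

The holder is back within about 2 mm of its original place. Now I back off, raise the pin and return over the holder.

Call:
servo_tool([
  {"travel": [-4,0,0],"dr": [0,0,0]},
  {"travel": [-3,0,0],"dr": [0,0,0]},
  {"travel": [0,0,-15],"dr": [0,0,0]},
  {"travel": [0,0,-22],"dr": [0,0,0]},
  {"travel": [0,0,-22],"dr": [0,0,0]},
  {"travel": [0,0,-12],"dr": [0,0,0]},
  {"travel": [25,-1,0],"dr": [0,0,0]},
  {"travel": [30,0,0],"dr": [0,0,0]},
  {"travel": [30,0,0],"dr": [0,0,0]},
  {"travel": [20,-0.5,0],"dr": [0,0,0]},
  {"travel": [0,0,4],"dr": [0,0,0]},
  {"travel": [0,0,0],"dr": [0,0,0]},
])

```text
clock: 26.35
position: [0.5924, 0.189, 0.1254]
ee_rot: [0.805, 0.594, -0.001, 0.0]
ft_force: [-0.2, -1.0, -1.0]
grip_width: 0.502
```

Call:
servo_tool([
  {"travel": [0,0,0],"dr": [0,0,0]},
  {"travel": [0,0,0],"dr": [0,0,0]},
])

```text
clock: 26.6
position: [0.5929, 0.1896, 0.1264]
ee_rot: [0.805, 0.594, 0.0, 0.0]
ft_force: [0.6, -0.1, -0.7]
grip_width: 0.506
```

```bash
python3 chk.py; python3 look.py wrist w9 >/dev/null; python3 look.py scene s9 >/dev/null; python3 -c "
import cv2,numpy as np
a=cv2.imread('pics/w9.png')[130:576,100:600];b=cv2.imread('pics/s9.png')[270:450,415:575]
cv2.imwrite('pics/m9.png',np.hstack([cv2.resize(a,(400,357)),cv2.resize(b,(400,450))[:357]]))
cv2.imwrite('pics/m9.png',np.hstack([cv2.resize(a,(440,392)),cv2.resize(b,(348,392))]))"
```

```text
26.6 [0.5929 0.1896 0.1264] F [ 0.5713 -0.102  -0.6869] T [-0.0477 -0.0086 -0.0288] w 0.5057735306657493
[[ 0.2948  0.9556  0.0003]
 [ 0.9556 -0.2948  0.0002]
 [ 0.0002  0.0003 -1.    ]] 72.8537283737431
lean deg about tool y 0.014207399116582533 about x 0.016207961408745128 d mm 82.43114069722776 rise 40.43114069722776 perp tool mm [-2.3991  2.0404]
```

View pics/m9.png

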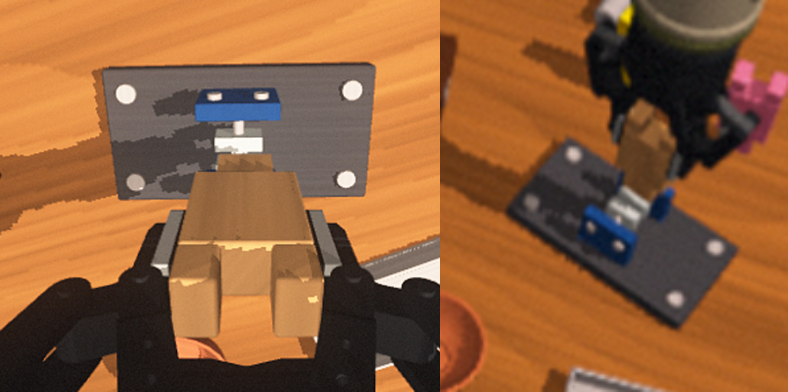

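```bash
python3 - <<'E'
from look import *
o,M=st()
P=onz('wrist',np.array([(242,236.8),(500,232.3),(493.2,333.4),(253.4,336.8)])/1.5,.016);c=P.mean(0)
for i in range(4): d=P[(i+1)%4]-P[i];print(np.linalg.norm(d),np.degrees(np.arctan2(d[1],d[0])))
print(c,'shift in tool mm',(M.T@(c-[.5946,.1876,.016]))*1e3,'rel tcp',(M.T@(c-o['position']))*1e3)
E
```

```text
26.7 [0.5929 0.19   0.1264] F [ 0.7888 -0.3345 -1.7117] T [ 0.0258  0.0356 -0.0082] w 0.5017308455343725
[[ 0.2943  0.9557  0.0002]
 [ 0.9557 -0.2943  0.0002]
 [ 0.0003  0.0001 -1.    ]] 72.88587065111041
0.14183767316407417 73.88987502806299
0.060620309046880025 -16.09011708930311
0.14190223631510204 -106.22925888770864
0.06032526659960331 163.84895126713764
[0.5931 0.1874 0.016 ] shift in tool mm [-0.644  -1.3392 -0.0004] rel tcp [ -2.4442   1.0022 110.3585]
```

The holder is within 1.5 mm and 1° of its start. I'll centre the pin over it and settle before handing in.

Call:
servo_tool([
  {"travel": [-2.5,0.5,0],"dr": [0,0,0]},
  {"travel": [0,0,0],"dr": [0,0,0]},
  {"travel": [0,0,0],"dr": [0,0,0]},
  {"travel": [0,0,0],"dr": [0,0,0]},
])

```text
clock: 27.2
position: [0.5926, 0.1879, 0.1261]
ee_rot: [0.804, 0.594, 0.0, -0.0]
ft_force: [-0.5, 0.3, -0.7]
grip_width: 0.503
```

```bash
python3 chk.py; python3 -c "
from workcell import manip
print(manip.hand_in())"
```

```text
27.2 [0.5926 0.1879 0.1261] F [-0.4826  0.2637 -0.7471] T [0.0091 0.0084 0.0139] w 0.5027432415723556
[[ 0.2937  0.9559  0.    ]
 [ 0.9559 -0.2937  0.0001]
 [ 0.0002 -0.     -1.    ]] 72.92229368856644
lean deg about tool y 0.00872540817632055 about x -0.000709454182409172 d mm 82.14705422229602 rise 40.14705422229602 perp tool mm [-0.7028  1.9332]
the job is handed in; nothing more can be done
None
```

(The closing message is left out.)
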